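# Tip a sample cartridge into its reader under the overhanging head

## Robot

A 7-joint arm with a two-finger parallel gripper is mounted at the origin on a cart in front of the work surface, level with it; the furniture and walls round the work are solid. World frame = base frame: x ahead of the robot, y to its left, z up, the work surface at z = 0. Lengths are in m, angles in rad, forces in N, time in s.
With the tool pointing down it reaches from about 0.4 to 0.85 m from the base axis. Payload 10.4 kg.
Tool frame: the origin (TCP) lies at the very end of the fingers, on their centre line; the grasp point (between the pads) lies 19 mm behind it (manip.grip_point_offset is the distance from the TCP to the grasp point, in m); z points along the fingers, y is the line along which they close (so a half turn about z gives the same grasp; the last joint's range is limited). The gripper opens to 85 mm and grips with 20 to 120 N. Pads are 22 mm wide; open, the fingers measure 114 mm over their backs; the gripper's body (76 mm by 85 mm) begins 54 mm behind the grasp point. The pads swing forward as they close: fully open they stand 13 mm farther back than shut.
Start: joints at [-1.335, 0.332, -0.065, 1.46, 0.022, 1.35, -0.088], TCP at [0.16, 0.604, 0.231] pointing down, gripper open.
Joint ranges: [-2.6, 2.6], [-0.5, 2.12], [-1.47, 1.34], [0.16, 2.42], [-1.27, 4.41], [0.06, 2.06], [-2.6, 2.6]. Speed limits (rad/s): [2.22, 2.22, 2.79, 2.79, 3.14, 3.14, 3.14].

## Interface

Orientations are given as a unit quaternion [x, y, z, w].
In Python, from workcell import manip gives the robot as it stands. The module is installed in compiled form; this text tells all that it offers.
- The arm moves only by the shell command python3 -m inch 'ROWS' [OPENING] [FORCE]. ROWS is JSON, a list of rows, each a list of 2 entries, a list of its own where there are three numbers: the shift along the tool's x, y, z each as a share of 0.08 m, from -1 to 1, then the turn, a rotation vector about the tool's x, y, z each as a share of 45 degrees, from -1 to 1. A call has exactly 10 rows; each row is the pose to reach, as a shift and turn from the pose commanded when the call began, along the tool's axes at that moment; what a row does not reach only later rows make up. A row lasts 1/10 s, in which the tool goes at most 50 mm and 8.59 degrees, less where a joint would pass 70% of its speed; a pose out of reach is approached as far as the arm can. A call with a number of a shift or a turn outside -1 to 1 is refused whole. A call with a gripper value outside its range is refused whole. OPENING is the opening, from 0 (shut) to 1 (fully open), set as the call begins (- or left out, the last holds). The fingers move at their own pace and stop on an object; FORCE is the grip in N (left out, the last holds). Time passes only in rows, so rows that repeat a pose let the fingers close, or fill a call up. It gives the time, the measured TCP pose, the force, the opening and the grip force at its end, in the units of the state.
- manip.get_obs(): the state, without advancing time (a new reading comes with each control period).
- manip.camera(name): name is "scene" or "top"; returns the picture (480x640x3 uint8, red, green, blue); there is no depth.
- manip.camera_params(name): a dict with "fov_y" (degrees; the focal length in pixels is half the picture's height over the tangent of half this angle, whatever the lens; pixels are square), "cx", "cy" (the principal point, pixels), "camera_from_world" (4x4, takes a point from world to camera coordinates). Camera axes: x right, y up, looking along -z (the intrinsics and any distortion apply to the point x, -y, -z); pixel columns grow to the right and rows downward; lengths in m; the calibration is good to about 2 mm. A picture is of the moment at which its call begins. camera_params takes no time and is no camera call.
- manip.hand_in(): hands the job in; it is judged then, once.
The state is a dict: "clock": time; "joint_pos": joint angles; "joint_velocities": joint speeds; "tau": joint torques, N m; "position": TCP position; "ee_rot": TCP orientation; "ft_force": force on the tool from outside, world axes, zero at the start; "torque": the same for the moment, N m; "grip_width": opening from 0.0 (shut) to 1.0 (fully open); "grasp_force": force on a finger pad.
Only numpy, scipy, OpenCV 4.12 (cv2) and the standard library are available. Lean on these libraries where they do the work, as an engineer would, in place of code of your own. Each camera call takes 0.05 s, during which the arm holds its last target. There are 200 camera calls.

## Task

Load the longer of the two steel cartridges from the rack into the reader: the head hangs too low to drop it in from above, so slip its foot into the bore at a tilt, then swing it upright past the two spring plungers and leave it standing straight on the floor of the bore under the head. Leave the short cartridge in the rack and do not disturb the vial or the septa tin beside the reader.

Things in the scene. Friction and masses are not known exactly. Their poses are not given: they have to be found in the camera images.
- long_cartridge_centre (a point): centre (half-way up the axis) of the long cartridge: plain steel cylinder 20 mm in diameter, 140 mm long, about 110 g, flat chamfered ends, standing upright in one of the two rack holes at the start; z axis along the cylinder towards its top (two fine dark grooves near the top, one near the foot)
- short_cartridge_centre (a point): centre of the short cartridge in the other rack hole: same steel and diameter (20 mm) but only 95 mm long; it stays where it is
- rack: grey plastic block, 56 x 130 x 48 mm (x, y, z), fixed, standing in the shallow sheet-metal tray (tray floor at z = 2 mm, tray walls 52 mm high); origin at the centre of its underside; two vertical holes 24 mm in diameter and 40 mm deep at y = +36 and -36 mm, so the long cartridge sticks out 100 mm above the block and the short one 55 mm
- reader_bore (a point): centre of the floor of the reader's bore, 12 mm above the desk; z up, -x to the reader's open front, roughly towards the robot. Bore 45 mm deep; at the floor 24 mm wide in y, x from -12 to +10.5 mm; back and sides upright, front wall sloping outward 27 deg from vertical (x = -35 mm at the mouth), so a cartridge can enter leaning, top to -x, and if let go stays leaning 25 to 40 deg
- reader_clip (a point): point midway between the two spring plungers, 58 mm above the bore's floor, 11 mm in front of its axis: round steel noses (radius 4 mm) 15 mm apart that give way sideways, about 5 N each, so the cartridge snaps between them under a 5 to 10 N push. They sit in cheeks 24 mm apart (outer faces y = +-26 mm) up to 10 mm above this point; the bore's back wall behind stops the cartridge
- reader_head (a point): centre of the underside of the round head, 68 mm in diameter, centred over the bore 152 mm above its floor (12 mm above the top of the seated cartridge); head and arm reach 32 mm above this point, carried by a column 34 mm wide at x = +29 to +47 mm behind the bore
- reader: the reader, fixed to the desk: grey base plate 106 x 90 x 12 mm, on it an aluminium block 68 mm wide from x = -48 mm, 57 mm high over the desk, with the bore; brass plunger housings stick out to y = +-38 mm, 70 mm over the desk; origin on the desk under the bore's axis, -x to its open front
- vial: small glass vial with a screw cap, 28 mm in diameter and 58 mm high, on the desk beside the reader; origin at the centre of its underside; not to be disturbed
- septa_tin: flat round tin, 67 mm in diameter and 26 mm high, on the desk; origin at the centre of its underside; not to be disturbed
Mind the look-alikes: they are no part of the job. What is shaped like the part that bears long_cartridge_centre but brown or green is not meant.

How it is judged:
By the outcome, as a careful person would: the job done as asked, in the order asked, and still so for the second after the job is handed in, with the robot touching nothing.
It also fails if it takes over 56 s, if anything falls off the work surface, if the arm or the gripper's body presses on something with over 40 N, if the wrist force passes 120 N, or if a joint passes its speed limit or range.

## Working session

There is one attempt and no reset: what is moved stays moved. The work goes in short steps, Python scripts to look and compute and a shell command to move; the robot and the scene stay as the last step left them, time stands still between calls to the robot, and variables do not carry over. Pictures are saved under pics/ and viewed, at most 11 in all, crops included, and the job is handed in when it is done.

```bash
mkdir -p pics
cat > h.py <<'E'
import numpy as np, cv2
from workcell import manip
def snap(n,f):
    im=manip.camera(n)[:,:,::-1].copy(); cv2.imwrite('pics/'+f,im); return im
E
python3 - <<'E'
from h import *
for n in("scene","top"):
    snap(n,n+'0.png'); print(n,manip.camera_params(n))
o=manip.get_obs(); print({k:np.round(v,3) for k,v in o.items()}, manip.grip_point_offset)
E
```

```text
scene {'fov_y': 52.71651243587151, 'cx': 314.18472544580874, 'cy': 236.706238064818, 'camera_from_world': array([[ 0.6693873 , -0.7427861 , -0.01376448, -0.45760002],
       [ 0.43037964,  0.37261629,  0.82214991, -0.27201382],
       [-0.60555265, -0.55626066,  0.56910462, -0.98014042],
       [ 0.        ,  0.        ,  0.        ,  1.        ]])}
top {'fov_y': 52.25308949180964, 'cx': 319.90487405353406, 'cy': 239.12035884122602, 'camera_from_world': array([[ 1.43931372e-02, -9.99896027e-01,  8.79137687e-04,
        -1.49223222e-01],
       [ 9.82143264e-01,  1.43025273e-02,  1.87590105e-01,
        -5.18215667e-01],
       [-1.87583174e-01, -1.83657095e-03,  9.82247005e-01,
        -1.16179578e+00],
       [ 0.00000000e+00,  0.00000000e+00,  0.00000000e+00,
         1.00000000e+00]])}
{'clock': np.float64(0.1), 'joint_pos': array([-1.335,  0.333, -0.065,  1.461,  0.022,  1.35 , -0.089]), 'joint_velocities': array([ 0.001, -0.002,  0.   , -0.002,  0.001,  0.001,  0.001]), 'tau': array([ 2.0000e-03, -6.2674e+01,  4.9000e-02, -3.9243e+01,  1.6000e-02,
        7.0000e-03, -0.0000e+00]), 'position': array([0.16 , 0.604, 0.231]), 'ee_rot': array([ 0.129,  0.992, -0.001, -0.   ]), 'ft_force': array([-0.102,  0.431, -0.198]), 'torque': array([ 0.005, -0.028, -0.009]), 'grasp_force': np.float64(0.0), 'grip_width': np.float64(1.001)} 0.0187
```

View pics/scene0.png

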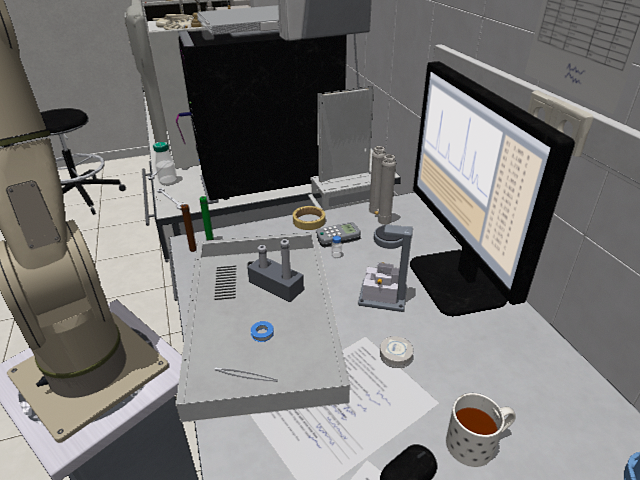

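View pics/top0.png

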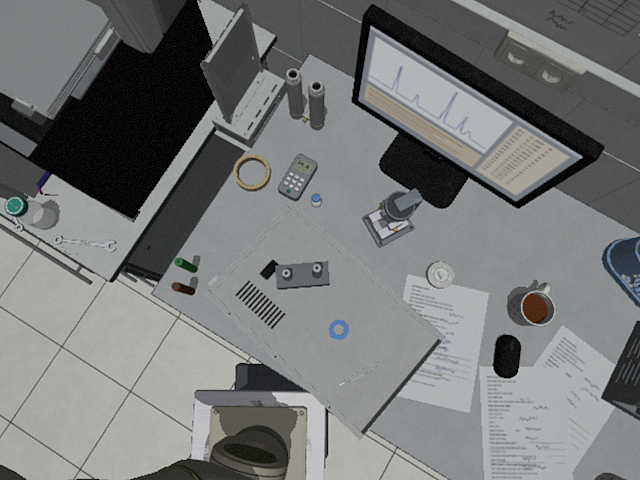

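Candidates in the scene picture: a steel cartridge at (285,258), taller, in the rack's right hole; a steel one at (262,255), shorter, in the rack; a brown rod at (188,228); a green rod at (206,218); two big grey cylinders at (377,180) and (388,190). By the description I choose (285,258) and check it in a close crop.

Run:
```python
from h import *
s=cv2.imread('pics/scene0.png');t=cv2.imread('pics/top0.png')
a=cv2.resize(s[215:315,235:435],None,fx=4,fy=4,interpolation=cv2.INTER_CUBIC)
cv2.imwrite('pics/c1.png',a)
b=cv2.resize(t[175:300,255:435],None,fx=4.4,fy=4.4,interpolation=cv2.INTER_CUBIC)
cv2.imwrite('pics/c2.png',b); print(b.shape)
```

```text
(550, 792, 3)
```

View pics/c1.png

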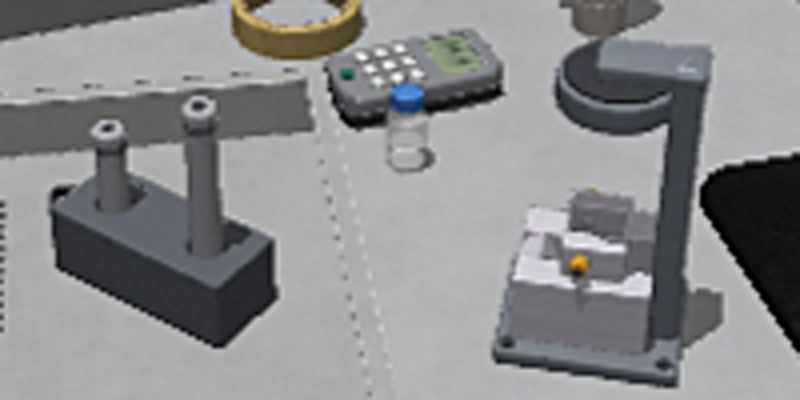

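View pics/c2.png

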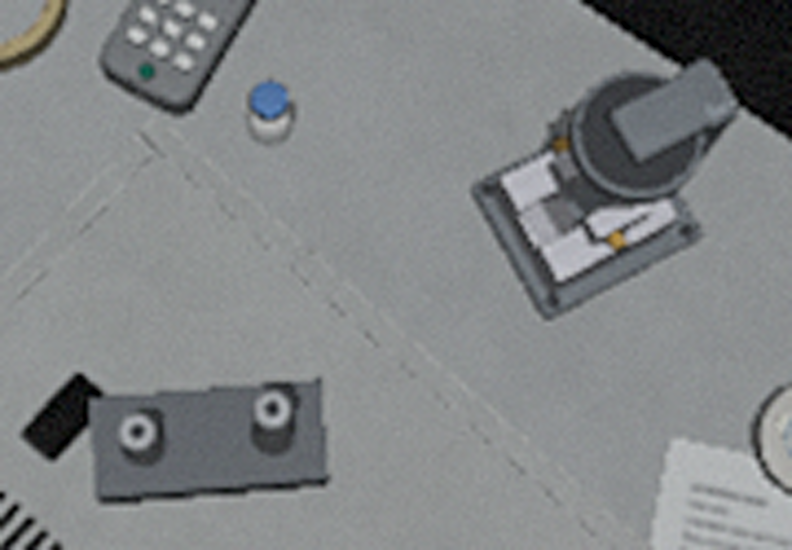

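The crop confirms it. In the scene crop the long cartridge's top is at (200,107) and the short one's at (107,130). The reader faces down-left in the top crop, with its brass housings at (562,145) and (617,240). The vial is at (270,115) in the top crop, and the tin is at (440,274) in the full top view.

```bash
cat >> h.py <<'E'
P={n:manip.camera_params(n) for n in("scene","top")}
def proj(n,X):
    p=P[n]; M=p["camera_from_world"]; X=np.atleast_2d(X)@M[:3,:3].T+M[:3,3]
    f=240/np.tan(np.radians(p["fov_y"]/2)); return np.c_[p["cx"]+f*X[:,0]/-X[:,2],p["cy"]+f*X[:,1]/X[:,2]]
def ray(n,uv,z):
    p=P[n]; M=p["camera_from_world"]; f=240/np.tan(np.radians(p["fov_y"]/2))
    d=M[:3,:3].T@np.array([(uv[0]-p["cx"])/f,-(uv[1]-p["cy"])/f,-1]); c=-M[:3,:3].T@M[:3,3]
    return c+d*(z-c[2])/d[2]
c1=lambda x,y:(x/4+235,y/4+215)
c2=lambda x,y:(x/4.4+255,y/4.4+175)
E
python3 - <<'E'
from h import *
from scipy.optimize import least_squares as L
np.set_printoptions(precision=4,suppress=True)
print('cam',[-P[n]["camera_from_world"][:3,:3].T@P[n]["camera_from_world"][:3,3] for n in P])
print('long',ray('scene',c1(200,107),.15),ray('top',c2(273,410),.15))
print('short',ray('scene',c1(107,130),.105),ray('top',c2(138,432),.105))
print('rack corners',[ray('top',c2(*q),.05) for q in((91,402),(320,381),(327,482),(98,500))])
obs=[('top',c2(562,145),(-.011,.036,.072)),('top',c2(617,240),(-.011,-.036,.072)),('top',c2(560,282),(-.048,-.034,.057)),('top',c2(500,178),(-.048,.034,.057)),
('top',c2(705,58),(.047,.017,.196)),('top',c2(738,102),(.047,-.017,.196)),
('scene',c1(578,265),(-.011,-.037,.070)),('scene',c1(515,270),(-.048,-.034,.057)),('scene',c1(712,50),(.047,-.017,.196)),('scene',c1(603,42),(0,.017,.196))]
def w(q,l):
    c,s=np.cos(q[2]),np.sin(q[2]); return np.array([q[0]+c*l[0]-s*l[1],q[1]+s*l[0]+c*l[1],l[2]])
f=lambda q:np.concatenate([proj(n,w(q,l))[0]-uv for n,uv,l in obs])
x0=ray('top',c2(590,190),.07)
for yaw in(-.5,.5):
    r=L(f,[x0[0],x0[1],yaw],loss='soft_l1'); print(r.x,r.cost);print(f(r.x).reshape(-1,2))
    print('base corners', [ray('top',c2(*q),.012) for q in((475,187),(550,318),(703,234))])
print('vial',ray('top',c2(270,98),.058),'tin',ray('top',(440,273),.026))
E
```

```text
cam [array([-0.1701, -0.7838,  0.7751]), array([ 0.2932, -0.1439,  1.2385])]
long [ 0.4375 -0.1366  0.15  ] [ 0.4347 -0.1364  0.15  ]
short [ 0.4286 -0.0651  0.105 ] [ 0.4278 -0.0649  0.105 ]
rack corners [array([ 0.4507, -0.0345,  0.05  ]), array([ 0.4644, -0.1617,  0.05  ]), array([ 0.4081, -0.1662,  0.05  ]), array([ 0.3964, -0.0401,  0.05  ])]
[ 0.5765 -0.3189 -1.0273] 20.646544633947006
[[-1.6992 -2.1679]
 [ 1.3186  0.986 ]
 [ 0.134  -0.5651]
 [-0.6261 -0.1617]
 [-0.4919 -2.2671]
 [ 0.2765  0.5431]
 [ 0.0958  2.3228]
 [-0.7685  2.7928]
 [-1.1857  7.1443]
 [ 4.559  -1.635 ]]
base corners [array([ 0.5857, -0.2516,  0.012 ]), array([ 0.5085, -0.2948,  0.012 ]), array([ 0.5595, -0.3844,  0.012 ])]
[ 0.5765 -0.3189 -1.0273] 20.646544633901655
[[-1.6992 -2.1679]
 [ 1.3186  0.986 ]
 [ 0.134  -0.5651]
 [-0.6261 -0.1618]
 [-0.4919 -2.2671]
 [ 0.2765  0.5431]
 [ 0.0958  2.3228]
 [-0.7685  2.7928]
 [-1.1857  7.1443]
 [ 4.559  -1.635 ]]
base corners [array([ 0.5857, -0.2516,  0.012 ]), array([ 0.5085, -0.2948,  0.012 ]), array([ 0.5595, -0.3844,  0.012 ])]
vial [ 0.6249 -0.1314  0.058 ] tin [ 0.4432 -0.4419  0.026 ]
```

```bash
cat > fit.py <<'E'
from h import *
from scipy.optimize import least_squares as L
np.set_printoptions(precision=4,suppress=True)
def w(q,l):
    c,s=np.cos(q[2]),np.sin(q[2]); return np.array([q[0]+c*l[0]-s*l[1],q[1]+s*l[0]+c*l[1],l[2]])
B=lambda y:(None,y,.012)
obs=[('top',c2(562,145),(-.011,.036,.072)),('top',c2(617,240),(-.011,-.036,.072)),('top',c2(560,282),(-.048,-.034,.057)),('top',c2(500,178),(-.048,.034,.057)),
('top',c2(705,58),(.047,.017,.196)),('top',c2(738,102),(.047,-.017,.196)),('top',c2(475,187),(-9,.045,.012)),('top',c2(550,318),(-9,-.045,.012)),('top',c2(703,234),(9,-.045,.012)),
('scene',c1(578,265),(-.011,-.037,.070)),('scene',c1(515,272),(-.048,-.034,.057)),('scene',c1(530,208),(-.048,.034,.057)),('scene',c1(712,50),(.047,.017,.196)),('scene',c1(705,82),(.047,-.017,.196)),
('scene',c1(495,352),(-9,-.045,.012)),('scene',c1(678,377),(9,-.045,.012))]
def loc(q,l):
    x=l[0]
    if x==-9:x=q[3]
    if x==9:x=q[3]+.106
    return w(q,(x,l[1],l[2]))
def f(q,o=obs):return np.concatenate([(proj(n,loc(q,l))[0]+(q[4:6] if n=='scene' else 0)-uv) for n,uv,l in o]+[np.array(q[4:6])])
if __name__=='__main__':
    r=L(f,[.576,-.319,-1.04,-.055,0,0],x_scale=[.1,.1,1,.1,1,1],loss='soft_l1'); print(r.x,r.cost);print(f(r.x).reshape(-1,2).T)
    q=r.x
    out=[]
    for n,(x0,y0,x1,y1) in(('top',(355,185,435,255)),('scene',(350,215,430,320))):
        k=400//80
        im=cv2.imread(f'pics/{n}0.png')[y0:y1,x0:x1]; im=cv2.resize(im,None,fx=k,fy=k,interpolation=cv2.INTER_CUBIC)
        def poly(pts,col):
            uv=proj(n,np.array([w(q,p) for p in pts]))
            cv2.polylines(im,[np.int32((uv-[x0,y0]+.5)*k)],True,col,1)
        b=q[3]
        poly([(b,.045,.012),(b,-.045,.012),(b+.106,-.045,.012),(b+.106,.045,.012)],(0,0,255))
        poly([(-.048,.034,.057),(-.048,-.034,.057),(.02,-.034,.057),(.02,.034,.057)],(0,255,0))
        poly([(-.035,.012,.057),(-.035,-.012,.057),(.0105,-.012,.057),(.0105,.012,.057)],(255,0,0))
        for z in(.164,.196):poly([(.034*np.cos(a),.034*np.sin(a),z) for a in np.linspace(0,6.28,40)],(0,255,255))
        poly([(.029,.017,.196),(.029,-.017,.196),(.047,-.017,.196),(.047,.017,.196)],(255,0,255))
        out.append(cv2.copyMakeBorder(im,0,525-im.shape[0],0,0,0))
    cv2.imwrite('pics/ov1.png',np.hstack(out))
E
python3 fit.py
```

```text
[ 0.5745 -0.3196 -1.0605 -0.0549  0.6538 -0.2961] 10.391016754693467
[[-1.0642  1.122  -0.2975 -0.2725  0.4299  0.7714 -0.7332 -0.4412  0.7008
  -0.0425 -0.8    -0.5028 -0.0999  0.689  -0.2691  0.3872  0.6538]
 [-1.7475  1.8853 -0.1119 -0.1503 -0.9416  2.1248 -0.503   0.0271 -0.2647
   2.418   2.0433 -0.1608 -1.0133 -0.2435 -0.3984 -0.0613 -0.2961]]
```

View pics/ov1.png

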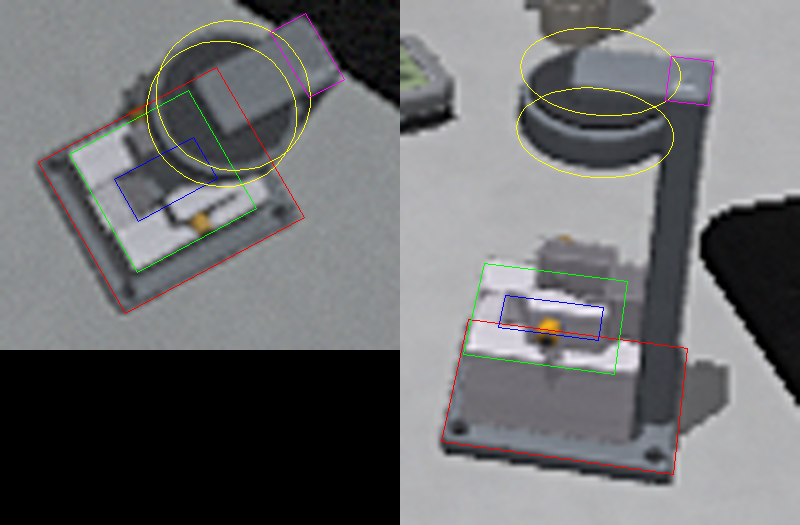

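The overlay fits to about 2 mm. Reader origin is (0.5745, -0.3196) with yaw -60.8°, and the long cartridge is at (0.436, -0.1365).

Plan:
1. Pick from above with the tool's y axis along the reader's y.
2. Tilt about 28° and lower the foot into the bore, then release.
3. Push it upright with closed fingers pitched about 40°.

The transit comes first.

```bash
cat > tgt.py <<'E'
# usage: tgt.py x y z az_y(deg) tilt(deg)   -> shares from the measured pose
import sys
from h import *
from scipy.spatial.transform import Rotation as R
def rot(az,tilt):
    a=np.radians(az); y=np.array([np.cos(a),np.sin(a),0]); z=np.array([0,0,-1.]); x=np.cross(y,z)
    return R.from_matrix(np.c_[x,y,z])*R.from_rotvec([0,-np.radians(tilt),0])
def shares(p,az,tilt):
    o=manip.get_obs(); r0=R.from_quat(o["ee_rot"])
    return (r0.inv().apply(np.array(p)-o["position"])/.08).round(3), ((r0.inv()*rot(az,tilt)).as_rotvec()/np.radians(45)).round(3)
if __name__=='__main__':
    v=list(map(float,sys.argv[1:])); print(*shares(v[:3],v[3],v[4]))
E
python3 tgt.py .436 -.1365 .231 29.2 0
R='[[[-.1,-.08,0],[0,0,0]],[[-.2,-.16,0],[0,0,0]]]'
python3 -m inch '[[[-0.1,-0.08,0],[0,0,0]],[[-0.2,-0.16,0],[0,0,0]],[[-0.3,-0.24,0],[0,0,0]],[[-0.4,-0.32,0],[0,0,0]],[[-0.5,-0.4,0],[0,0,0]],[[-0.6,-0.48,0],[0,0,0]],[[-0.7,-0.56,0],[0,0,0]],[[-0.8,-0.64,0],[0,0,0]],[[-0.9,-0.72,0],[0,0,0]],[[-1,-0.8,0],[0,0,0]]]'
python3 -m inch '[[[-0.1,-0.08,0],[0,0,0]],[[-0.2,-0.16,0],[0,0,0]],[[-0.3,-0.24,0],[0,0,0]],[[-0.4,-0.32,0],[0,0,0]],[[-0.5,-0.4,0],[0,0,0]],[[-0.6,-0.48,0],[0,0,0]],[[-0.7,-0.56,0],[0,0,0]],[[-0.8,-0.64,0],[0,0,0]],[[-0.9,-0.72,0],[0,0,0]],[[-1,-0.8,0],[0,0,0]]]'
python3 -m inch '[[[-0.1,-0.1,0],[0,0,0]],[[-0.2,-0.2,0],[0,0,0]],[[-0.3,-0.3,0],[0,0,0]],[[-0.4,-0.4,0],[0,0,0]],[[-0.5,-0.5,0],[0,0,0]],[[-0.6,-0.6,0],[0,0,0]],[[-0.7,-0.7,0],[0,0,0]],[[-0.8,-0.8,0],[0,0,0]],[[-0.9,-0.9,0],[0,0,0]],[[-1,-1,0],[0,0,0]]]'
```

```text
[-5.705e+00 -8.063e+00  5.000e-03] [-1.000e-03  1.000e-03  1.022e+00]
clock: 1.1
position: [0.2214, 0.5212, 0.2313]
ee_rot: [0.129, 0.992, 0.0, -0.0]
ft_force: [0.1, 0.6, 0.8]
grip_width: 1.0
grasp_force: 0.0
clock: 2.1
position: [0.2823, 0.4388, 0.2313]
ee_rot: [0.129, 0.992, 0.0, -0.0]
ft_force: [1.2, 0.9, 0.0]
grip_width: 1.002
grasp_force: 0.0
clock: 3.1
position: [0.3392, 0.3409, 0.2313]
ee_rot: [0.129, 0.992, 0.0, -0.0]
ft_force: [-0.6, -0.2, 0.2]
grip_width: 0.998
grasp_force: 0.0
```

```bash
python3 -m inch '[[[-0.1,-0.1,0],[0,0,0.1]],[[-0.2,-0.2,0],[0,0,0.2]],[[-0.3,-0.3,0],[0,0,0.3]],[[-0.4,-0.4,0],[0,0,0.4]],[[-0.5,-0.5,0],[0,0,0.5]],[[-0.6,-0.6,0],[0,0,0.6]],[[-0.7,-0.7,0],[0,0,0.7]],[[-0.8,-0.8,0],[0,0,0.8]],[[-0.9,-0.9,0],[0,0,0.9]],[[-1,-1,0],[0,0,1]]]'
python3 tgt.py .436 -.1365 .19 29.2 0
```

```text
clock: 4.1
position: [0.3959, 0.2431, 0.2313]
ee_rot: [0.5, 0.866, 0.0, -0.0]
ft_force: [0.3, 0.1, 0.1]
grip_width: 0.998
grasp_force: 0.0
[-4.36  -1.938  0.516] [ 0.    -0.     0.018]
```

```bash
python3 -m inch '[[[-0.1,-0.05,0],[0,0,0]],[[-0.2,-0.1,0],[0,0,0]],[[-0.3,-0.15,0],[0,0,0]],[[-0.4,-0.2,0],[0,0,0]],[[-0.5,-0.25,0],[0,0,0]],[[-0.6,-0.3,0],[0,0,0]],[[-0.7,-0.35,0],[0,0,0]],[[-0.8,-0.4,0],[0,0,0]],[[-0.9,-0.45,0],[0,0,0]],[[-1,-0.5,0],[0,0,0]]]'
python3 -m inch '[[[-0.1,-0.05,0],[0,0,0]],[[-0.2,-0.1,0],[0,0,0]],[[-0.3,-0.15,0],[0,0,0]],[[-0.4,-0.2,0],[0,0,0]],[[-0.5,-0.25,0],[0,0,0]],[[-0.6,-0.3,0],[0,0,0]],[[-0.7,-0.35,0],[0,0,0]],[[-0.8,-0.4,0],[0,0,0]],[[-0.9,-0.45,0],[0,0,0]],[[-1,-0.5,0],[0,0,0]]]'
python3 -m inch '[[[-0.1,-0.05,0],[0,0,0]],[[-0.2,-0.1,0],[0,0,0]],[[-0.3,-0.15,0],[0,0,0]],[[-0.4,-0.2,0],[0,0,0]],[[-0.5,-0.25,0],[0,0,0]],[[-0.6,-0.3,0],[0,0,0]],[[-0.7,-0.35,0],[0,0,0]],[[-0.8,-0.4,0],[0,0,0]],[[-0.9,-0.45,0],[0,0,0]],[[-1,-0.5,0],[0,0,0]]]'
python3 -m inch '[[[-0.1,-0.05,0],[0,0,0]],[[-0.2,-0.1,0],[0,0,0]],[[-0.3,-0.15,0],[0,0,0]],[[-0.4,-0.2,0],[0,0,0]],[[-0.5,-0.25,0],[0,0,0]],[[-0.6,-0.3,0],[0,0,0]],[[-0.7,-0.35,0],[0,0,0]],[[-0.8,-0.4,0],[0,0,0]],[[-0.9,-0.43,0],[0,0,0]],[[-1,-0.43,0],[0,0,0]]]'
python3 tgt.py .436 -.1365 .19 29.2 0
```

```text
clock: 5.1
position: [0.4012, 0.1539, 0.2313]
ee_rot: [0.499, 0.867, 0.0, -0.0]
ft_force: [-0.3, -0.0, 0.1]
grip_width: 0.999
grasp_force: 0.0
clock: 6.1
position: [0.4069, 0.0646, 0.2313]
ee_rot: [0.499, 0.867, 0.0, -0.0]
ft_force: [0.4, -0.2, -0.1]
grip_width: 0.999
grasp_force: 0.0
clock: 7.1
position: [0.4125, -0.0246, 0.2313]
ee_rot: [0.499, 0.867, 0.0, 0.0]
ft_force: [-0.2, 0.5, 0.5]
grip_width: 0.999
grasp_force: 0.0
clock: 8.1
position: [0.423, -0.1111, 0.2313]
ee_rot: [0.499, 0.867, 0.0, -0.0]
ft_force: [0.2, -0.3, -0.4]
grip_width: 0.999
grasp_force: 0.0
[-0.356 -0.02   0.516] [ 0.    -0.     0.021]
```

```bash
python3 -m inch '[[[-0.1,0,0],[0,0,0]],[[-0.2,-0.01,0],[0,0,0.02]],[[-0.3,-0.02,0.1],[0,0,0.02]],[[-0.36,-0.02,0.2],[0,0,0.02]],[[-0.36,-0.02,0.3],[0,0,0.02]],[[-0.36,-0.02,0.4],[0,0,0.02]],[[-0.36,-0.02,0.5],[0,0,0.02]],[[-0.36,-0.02,0.52],[0,0,0.02]],[[-0.36,-0.02,0.52],[0,0,0.02]],[[-0.36,-0.02,0.52],[0,0,0.02]]]' 1 80
python3 - <<'E'
from h import *
a=snap('scene','s1.png')[170:320,220:370]; b=snap('top','t1.png')[200:350,230:380]
k=lambda i:cv2.resize(i,None,fx=2.6,fy=2.6,interpolation=cv2.INTER_CUBIC)
cv2.imwrite('pics/g1.png',np.hstack([k(a),k(b)]))
E
```

```text
clock: 9.1
position: [0.4362, -0.136, 0.19]
ee_rot: [0.505, 0.863, 0.0, 0.0]
ft_force: [0.3, -0.1, 0.4]
grip_width: 1.001
grasp_force: 0.0
```

View pics/g1.png

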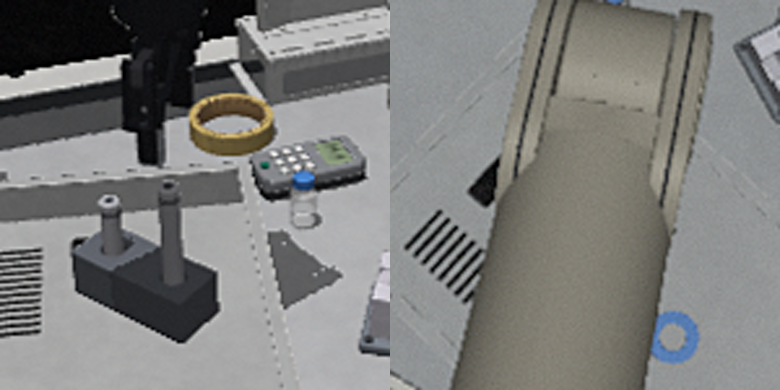

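The fingers straddle the long cartridge: the near tip is at (150,160), the far one at (182,105), and its top is at (168,187). Next I descend and grip.

```bash
python3 -m inch '[[[0,0,0.1],[0,0,0]],[[0,0,0.2],[0,0,0]],[[0,0,0.3],[0,0,0]],[[0,0,0.4],[0,0,0]],[[0,0,0.5],[0,0,0]],[[0,0,0.6],[0,0,0]],[[0,0,0.7],[0,0,0]],[[0,0,0.8],[0,0,0]],[[0,0,0.9],[0,0,0]],[[0,0,1],[0,0,0]]]'
python3 -m inch '[[[0,0,0],[0,0,0]],[[0,0,0],[0,0,0]],[[0,0,0],[0,0,0]],[[0,0,0],[0,0,0]],[[0,0,0],[0,0,0]],[[0,0,0],[0,0,0]],[[0,0,0],[0,0,0]],[[0,0,0],[0,0,0]],[[0,0,0],[0,0,0]],[[0,0,0],[0,0,0]]]' 0 80
```

```text
clock: 10.2
position: [0.436, -0.136, 0.109]
ee_rot: [0.505, 0.863, 0.0, -0.0]
ft_force: [0.7, 0.4, -0.1]
grip_width: 0.999
grasp_force: 0.0
clock: 11.2
position: [0.4363, -0.1362, 0.1101]
ee_rot: [0.506, 0.863, 0.0, 0.0]
ft_force: [-1.8, -0.8, 5.7]
grip_width: 0.211
grasp_force: 78.0
```

```bash
python3 -m inch '[[[0,0,-0.05],[0,0,0]],[[0,0,-0.1],[0,0,0]],[[0,0,-0.2],[0,0,0]],[[0,0,-0.3],[0,0,0]],[[0,0,-0.4],[0,0,0]],[[0,0,-0.5],[0,0,0]],[[0,0,-0.65],[0,0,0]],[[0,0,-0.8],[0,0,0]],[[0,0,-0.9],[0,0,0]],[[0,0,-1],[0,0,0]]]'
cat > rd.py <<'E'
# usage: rd.py lean back_off [dx dy mm] : shares to TCP pose holding the cartridge (foot 100 mm ahead of TCP)
import sys
from tgt import *
Q=(.5745,-.3196,-60.8)
def rw(X,Y,Z):
    c,s=np.cos(np.radians(Q[2])),np.sin(np.radians(Q[2])); return np.array([Q[0]+c*X-s*Y,Q[1]+s*X+c*Y,Z])
if __name__=='__main__':
    l,s,*d=map(float,sys.argv[1:]); d=d or [0,0]; t=np.radians(l)
    p=rw(-.0003+d[0]/1e3-(.1+s/1e3)*np.sin(t),d[1]/1e3,.0167+(.1+s/1e3)*np.cos(t))
    print(p.round(4),*shares(p,90+Q[2],l))
E
python3 rd.py 28 85
```

```text
clock: 12.2
position: [0.4361, -0.136, 0.1906]
ee_rot: [0.505, 0.863, 0.0, 0.0]
ft_force: [0.6, -0.0, -1.3]
grip_width: 0.216
grasp_force: 78.1
[ 0.532  -0.2435  0.18  ] [-1.758  0.388  0.132] [ 0.001 -0.622  0.001]
```

```bash
python3 -m inch '[[[-0.05,0.01,0],[0,0,0]],[[-0.15,0.03,0],[0,-0.03,0]],[[-0.25,0.05,0],[0,-0.06,0]],[[-0.35,0.08,0],[0,-0.1,0]],[[-0.45,0.1,0],[0,-0.14,0]],[[-0.55,0.13,0],[0,-0.18,0]],[[-0.65,0.15,0],[0,-0.22,0]],[[-0.75,0.18,0],[0,-0.26,0]],[[-0.85,0.2,0],[0,-0.3,0]],[[-0.9,0.2,0],[0,-0.3,0]]]'
python3 rd.py 28 85
```

```text
clock: 13.2
position: [0.4855, -0.1909, 0.1895]
ee_rot: [0.501, 0.857, -0.06, 0.102]
ft_force: [-0.6, 0.3, -0.9]
grip_width: 0.215
grasp_force: 78.0
[ 0.532  -0.2435  0.18  ] [-0.807  0.184  0.316] [ 0.001 -0.321  0.003]
```

```bash
python3 -m inch '[[[-0.05,0.02,0],[0,-0.02,0]],[[-0.15,0.04,0.05],[0,-0.06,0]],[[-0.25,0.06,0.1],[0,-0.1,0]],[[-0.35,0.08,0.15],[0,-0.14,0]],[[-0.45,0.1,0.2],[0,-0.18,0]],[[-0.55,0.13,0.25],[0,-0.22,0]],[[-0.65,0.16,0.3],[0,-0.26,0]],[[-0.75,0.18,0.32],[0,-0.3,0]],[[-0.8,0.18,0.32],[0,-0.32,0]],[[-0.8,0.18,0.32],[0,-0.32,0]]]'
python3 rd.py 28 85
python3 - <<'E'
from rd import *
a=snap('scene','s2.png');b=snap('top','t2.png')
# expected cartridge axis from TCP pose, drawn as dots on right halves
o=manip.get_obs();z=R.from_quat(o['ee_rot']).apply([0,0,1]);
foot=o['position']+.1*z
out=[]
for n,i,(x0,y0) in(('scene',a,(335,190)),('top',b,(340,160))):
    cc=cv2.resize(i[y0:y0+110,x0:x0+100],None,fx=4,fy=4,interpolation=cv2.INTER_CUBIC)
    d=cc.copy()
    pts=[rw(-.035,.012,.057),rw(-.035,-.012,.057),rw(.0105,-.012,.057),rw(.0105,.012,.057)]
    cv2.polylines(d,[np.int32((proj(n,np.array(pts))-[x0,y0]+.5)*4)],True,(255,0,0),1)
    cv2.polylines(d,[np.int32((proj(n,np.array([foot,foot-.14*z]))-[x0,y0]+.5)*4)],False,(0,0,255),1)
    out.append(d)
cv2.imwrite('pics/g2.png',np.hstack(out))
E
```

```text
clock: 14.2
position: [0.5311, -0.2436, 0.1795]
ee_rot: [0.49, 0.837, -0.122, 0.208]
ft_force: [0.0, 0.2, -0.4]
grip_width: 0.214
grasp_force: 78.0
[ 0.532  -0.2435  0.18  ] [-0.007  0.01  -0.004] [ 0.    -0.002  0.002]
```

View pics/g2.png

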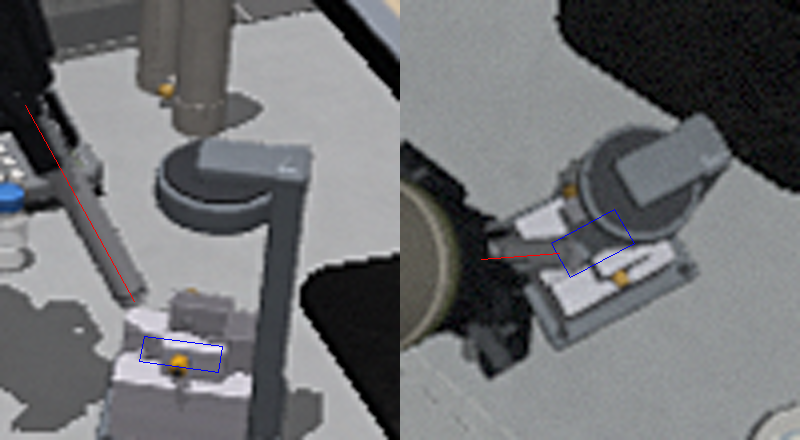

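The view agrees with the arm's pose to within about a pixel. Scene foot is at (133,297) against a predicted (133,300). I measure the sideways offset from intensity profiles.

Run:
```python
from rd import *
from scipy.ndimage import map_coordinates as mc
o=manip.get_obs();z=R.from_quat(o['ee_rot']).apply([0,0,1]);foot=o['position']+.1*z
yr=rw(0,1,0)-rw(0,0,0)
mm=np.arange(-24,25,2)
print('mm',mm)
def prof(f,n,c):
    g=cv2.cvtColor(cv2.imread(f),cv2.COLOR_BGR2GRAY).astype(float)
    uv=proj(n,np.array([c+yr*m/1e3 for m in mm])); return mc(g,[uv[:,1],uv[:,0]],order=1).round().astype(int)
for n,f in(('scene','pics/s2.png'),('top','pics/t2.png')):
    print(n,'cartridge (axis pts 10,20,30,45,60 mm up)')
    for u in(10,20,30,45,60): print(prof(f,n,foot-z*u/1e3))
for n,f in(('top','pics/t0.png'),('scene','pics/scene0.png')):
  print(n,'block top z=57, x=-46..-26')
  for X in(-46,-43,-40,-37,-34,-31,-28,-25): print(X,prof(f,n,rw(X/1e3,0,.057)))
  print('cheek top z=80')
  for X in(-20,-15,-10,-5,0): print(X,prof(f,n,rw(X/1e3,0,.08)))
```

```text
mm [-24 -22 -20 -18 -16 -14 -12 -10  -8  -6  -4  -2   0   2   4   6   8  10
  12  14  16  18  20  22  24]
scene cartridge (axis pts 10,20,30,45,60 mm up)
[178 170 155 106  70  71  70  62  71  97 109 110 112 113 116 118 119 119
 118 118 116 116 119 125 137]
[137  85  62  55  66  77  84  90  96 101 104 107 109 111 113 115 118 118
 117 116 115 114 116 120 127]
[157 128  94  76  68  74  82  88  93  98 102 106 109 111 113 115 117 117
 116 115 115 116 118 119 126]
[161 121  81  69  65  74  81  87  92  96 100 103 106 108 111 113 115 116
 115 113 113 113 115 121 132]
[158 136 110  87  76  76  81  87  91  94  98 101 105 109 111 112 114 115
 115 115 115 114 112 111  89]
top cartridge (axis pts 10,20,30,45,60 mm up)
[183 184 186 187 171 153 140 113  83  81  90  94  95  94  93  94  81 109
 147 179 187 187 183 184 187]
[181 186 192 181 165 172 148 104  67  76  86  93  95  94  95  93  79 102
 143 185 189 187 183 183 187]
[183 190 186 167 156 170 156 115  76  79  88  95  93  96  95  92  77  96
 139 180 188 186 184 191 178]
[177 175 165 163 171 182 174 120  81  75  86  91  94  96  97  92  80  97
 155 167 169 175 181 173 129]
[ 58  62  91  94  97 114  85  67  73  83  81  86  89  96  96  92  85  79
  69  61  65  58  70  84 104]
top block top z=57, x=-46..-26[ WARN:0@0.269] global loadsave.cpp:275 findDecoder imread_('pics/t0.png'): can't open/read file: check file path/integrity
Traceback (most recent call last):
cv2.error: OpenCV(4.12.0) /io/opencv/modules/imgproc/src/color.cpp:199: error: (-215:Assertion failed) !_src.empty() in function 'cvtColor'
```

Run:
```python
from rd import *
from scipy.ndimage import map_coordinates as mc
yr=rw(0,1,0)-rw(0,0,0)
mm=np.arange(-42,43,3); print(mm)
g=cv2.cvtColor(cv2.imread('pics/top0.png'),cv2.COLOR_BGR2GRAY).astype(float)
for z,XS in((.057,(-46,-43,-40,-37,-34,-31,-28,-25,-22)),(.08,(-20,-15,-10,-5))):
  for X in XS:
    uv=proj('top',np.array([rw(X/1e3,m/1e3,z) for m in mm])); print(X,mc(g,[uv[:,1],uv[:,0]],order=1).round().astype(int))
```

```text
[-42 -39 -36 -33 -30 -27 -24 -21 -18 -15 -12  -9  -6  -3   0   3   6   9
  12  15  18  21  24  27  30  33  36  39  42]
-46 [117 110  79 126 189 184 179 181 177 185 175 160 167 170 161 167 160 157
 145 173 179 176 177 173 184 176 120 116 142]
-43 [117 111  81 116 183 189 185 182 180 186 175 156 159 162 167 166 161 166
 141 168 185 185 182 179 182 180 122 112 141]
-40 [116 110  76 133 192 184 181 182 178 183 172 160 161 165 167 164 162 163
 154 171 182 183 178 177 179 180 119 118 144]
-37 [114 109  79 124 181 183 181 180 178 182 171 150 160 163 156 158 157 158
 146 170 182 182 178 177 181 168 107 112 143]
-34 [114 109  73 123 185 184 185 180 178 181 161 123 118 122 115 119 114 119
 108 161 180 180 179 175 178 176 118 120 146]
-31 [114 108  71 120 179 181 182 180 179 183 153  89  97 101  98 101 104  97
  90 159 182 182 181 178 181 169 113 120 138]
-28 [114 110  75 120 185 182 185 181 179 183 156 109 102 106 103 103 104  89
  80 161 183 182 180 174 179 177 124 125 144]
-25 [117 108  73 110 177 182 186 172 186 188 159  83  96 103 102 104 102  82
  88 164 182 189 179 179 181 166 104 124 141]
-22 [114 109  75  99 176 183 153 120 124 135 122  75  91 111 112 107  88  77
  81 118 126 135 134 142 177 175 120 122 148]
-20 [112  83  98 162 144  87 147 181 178 184 155  62  67  65  67  67  64  62
  79 108 104 105 112 121 113  62  80 126 149]
-15 [109  78  59 113 129 120 161 186 179 180 160  87  64  66  69  67  67  72
  82 109 107 107 120 106  81  79  57  79  99]
-10 [110  80  81 138 128 101 150 181 179 185 134  60  60  65  51  50  49  55
  61  68  53  62  56  58  62  75  77  83  84]
-5 [108  82 109 180 171  99 142 182 185 148  88  52  43  49  85 102 103  99
  93  88  91  95  99 110  95  85  63  68  88]
```

The slot centre lies about +1 mm in reader y and x matches, so I insert with dy = +1 mm.

```bash
python3 rd.py 28 45 0 1
python3 -m inch '[[[0,0.01,0.05],[0,0,0]],[[0,0.02,0.1],[0,0,0]],[[0,0.02,0.15],[0,0,0]],[[-0.01,0.02,0.2],[0,0,0]],[[-0.01,0.02,0.25],[0,0,0]],[[-0.01,0.02,0.3],[0,0,0]],[[-0.01,0.02,0.35],[0,0,0]],[[-0.01,0.02,0.4],[0,0,0]],[[-0.01,0.02,0.45],[0,0,0]],[[-0.01,0.02,0.5],[0,0,0]]]'
python3 rd.py 28 5 0 1
```

```text
[ 0.542  -0.2594  0.1447] [-0.009  0.022  0.5  ] [ 0.001 -0.003  0.001]
clock: 15.3
position: [0.5421, -0.2597, 0.1444]
ee_rot: [0.491, 0.837, -0.122, 0.208]
ft_force: [-0.1, 0.5, -1.3]
grip_width: 0.215
grasp_force: 78.0
[ 0.5512 -0.2758  0.1094] [0.    0.001 0.495] [ 0.001 -0.002  0.002]
```

```bash
python3 -m inch '[[[0,0,0.05],[0,0,0]],[[0,0,0.1],[0,0,0]],[[0,0,0.14],[0,0,0]],[[0,0,0.18],[0,0,0]],[[0,0,0.22],[0,0,0]],[[0,0,0.25],[0,0,0]],[[0,0,0.25],[0,0,0]],[[0,0,0.25],[0,0,0]],[[0,0,0.25],[0,0,0]],[[0,0,0.25],[0,0,0]]]'
python3 -m inch '[[[0,0,0.03],[0,0,0]],[[0,0,0.06],[0,0,0]],[[0,0,0.09],[0,0,0]],[[0,0,0.12],[0,0,0]],[[0,0,0.14],[0,0,0]],[[0,0,0.16],[0,0,0]],[[0,0,0.18],[0,0,0]],[[0,0,0.2],[0,0,0]],[[0,0,0.2],[0,0,0]],[[0,0,0.2],[0,0,0]]]'
python3 rd.py 28 0 0 1
```

```text
clock: 16.3
position: [0.5467, -0.2677, 0.1272]
ee_rot: [0.491, 0.837, -0.122, 0.208]
ft_force: [0.4, -0.8, -2.3]
grip_width: 0.213
grasp_force: 78.0
clock: 17.3
position: [0.5502, -0.2743, 0.1129]
ee_rot: [0.491, 0.837, -0.122, 0.208]
ft_force: [0.4, 0.5, -1.0]
grip_width: 0.209
grasp_force: 78.0
[ 0.5523 -0.2779  0.105 ] [0.001 0.001 0.112] [ 0.001 -0.002  0.001]
```

```bash
python3 -m inch '[[[0,0,0.02],[0,0,0]],[[0,0,0.04],[0,0,0]],[[0,0,0.06],[0,0,0]],[[0,0,0.08],[0,0,0]],[[0,0,0.08],[0,0,0]],[[0,0,0.08],[0,0,0]],[[0,0,0.08],[0,0,0]],[[0,0,0.08],[0,0,0]],[[0,0,0.08],[0,0,0]],[[0,0,0.08],[0,0,0]]]'
python3 -m inch '[[[0,0,0],[0,0,0]],[[0,0,0],[0,0,0]],[[0,0,0],[0,0,0]],[[0,0,0],[0,0,0]],[[0,0,0],[0,0,0]],[[0,0,0],[0,0,0]],[[0,0,-0.1],[0,0,0]],[[0,0,-0.2],[0,0,0]],[[0,0,-0.3],[0,0,0]],[[0,0,-0.4],[0,0,0]]]' 1 80
python3 -m inch '[[[0,0,-0.1],[0,0,0]],[[0,0,-0.2],[0,0,0]],[[0,0,-0.3],[0,0,0]],[[0,0,-0.4],[0,0,0]],[[0,0,-0.5],[0,0,0]],[[0,0,-0.6],[0,0,0]],[[0,0,-0.7],[0,0,0]],[[0,0,-0.8],[0,0,0]],[[0,0,-0.9],[0,0,0]],[[0,0,-1],[0,0,0]]]'
python3 - <<'E'
from h import *
a=snap('scene','s3.png')[190:320,310:440];b=snap('top','t3.png')[160:290,320:450]
k=lambda i:cv2.resize(i,None,fx=3,fy=3,interpolation=cv2.INTER_CUBIC)
cv2.imwrite('pics/g3.png',np.hstack([k(a),k(b)]))
E
```

```text
clock: 18.3
position: [0.5517, -0.2769, 0.1073]
ee_rot: [0.491, 0.837, -0.122, 0.208]
ft_force: [0.2, 0.1, -1.2]
grip_width: 0.212
grasp_force: 78.0
clock: 19.3
position: [0.5444, -0.2635, 0.1364]
ee_rot: [0.491, 0.837, -0.122, 0.208]
ft_force: [-0.8, -0.0, -0.5]
grip_width: 0.998
grasp_force: 0.0
clock: 20.3
position: [0.5259, -0.231, 0.2069]
ee_rot: [0.491, 0.837, -0.122, 0.208]
ft_force: [0.6, -1.0, 1.0]
grip_width: 0.998
grasp_force: 0.0
```

View pics/g3.png

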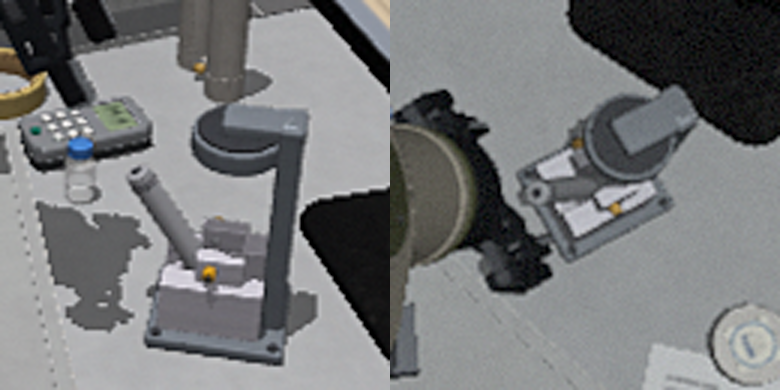

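The cartridge leans in the bore with its top at (140,177) in the scene crop, inside the slot, and vial and tin are untouched. Next I close the fingers, pitch further and get in front of it.

```bash
cat > rp.py <<'E'
# usage: rp.py X Y Z(mm, reader frame) tilt
import sys
from rd import *
X,Y,Z,t=map(float,sys.argv[1:]); p=rw(X/1e3,Y/1e3,Z/1e3); print(p.round(4),*shares(p,90+Q[2],t))
E
python3 rp.py -120 1 150 50
```

```text
[ 0.5168 -0.2144  0.15  ] [ 0.545 -0.006  0.521] [ 0.003 -0.491  0.001]
```

```bash
python3 -m inch '[[[0.07,0,0],[0,-0.05,0]],[[0.14,0,0.04],[0,-0.1,0]],[[0.21,0,0.1],[0,-0.15,0]],[[0.28,0,0.18],[0,-0.2,0]],[[0.35,0,0.26],[0,-0.25,0]],[[0.42,0,0.34],[0,-0.3,0]],[[0.49,0,0.42],[0,-0.35,0]],[[0.54,0,0.5],[0,-0.4,0]],[[0.54,0,0.52],[0,-0.45,0]],[[0.54,0,0.52],[0,-0.49,0]]]' 0 40
python3 rp.py -115 1 98 50
```

```text
clock: 21.4
position: [0.5166, -0.2149, 0.1486]
ee_rot: [0.458, 0.782, -0.214, 0.365]
ft_force: [0.3, -0.5, -0.2]
grip_width: -0.002
grasp_force: 0.0
[ 0.5193 -0.2187  0.098 ] [0.447 0.006 0.451] [0.001 0.    0.002]
```

Reachable. I descend to push height, then check before pushing.

```bash
python3 -m inch '[[[0.05,0,0.05],[0,0,0]],[[0.1,0,0.1],[0,0,0]],[[0.15,0,0.15],[0,0,0]],[[0.2,0,0.2],[0,0,0]],[[0.25,0,0.25],[0,0,0]],[[0.3,0,0.3],[0,0,0]],[[0.35,0,0.35],[0,0,0]],[[0.4,0,0.4],[0,0,0]],[[0.45,0,0.45],[0,0,0]],[[0.45,0,0.45],[0,0,0]]]'
python3 rp.py -60 1 97 50; python3 rp.py -15 1 97 50
python3 - <<'E'
from h import *
a=snap('scene','s4.png')[180:320,300:440];b=snap('top','t4.png')[160:300,320:460]
k=lambda i:cv2.resize(i,None,fx=2.8,fy=2.8,interpolation=cv2.INTER_CUBIC)
cv2.imwrite('pics/g4.png',np.hstack([k(a),k(b)]))
E
```

```text
clock: 22.4
position: [0.5187, -0.2188, 0.0978]
ee_rot: [0.458, 0.782, -0.214, 0.364]
ft_force: [0.2, -0.4, 0.7]
grip_width: 0.002
grasp_force: 0.0
[ 0.5461 -0.2667  0.097 ] [-0.436  0.006  0.534] [ 0.    -0.001  0.002]
[ 0.5681 -0.306   0.097 ] [-0.798  0.005  0.965] [ 0.    -0.001  0.002]
```

View pics/g4.png

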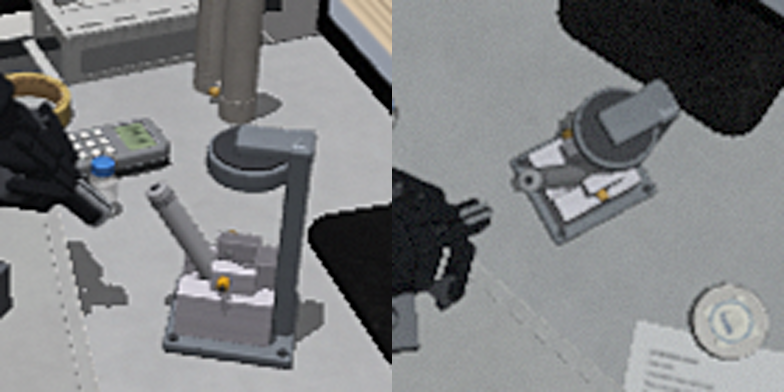

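The closed fingers stand in front of the leaning cartridge, tips at (100,215) in the scene view, with the vial clear behind. I push in stages.

```bash
python3 -m inch '[[[-0.04,0,0.05],[0,0,0]],[[-0.09,0,0.11],[0,0,0]],[[-0.13,0,0.16],[0,0,0]],[[-0.18,0,0.22],[0,0,0]],[[-0.22,0,0.27],[0,0,0]],[[-0.26,0,0.32],[0,0,0]],[[-0.31,0,0.38],[0,0,0]],[[-0.35,0,0.43],[0,0,0]],[[-0.4,0,0.48],[0,0,0]],[[-0.44,0,0.53],[0,0,0]]]'
python3 -m inch '[[[-0.02,0,0.03],[0,0,0]],[[-0.05,0,0.06],[0,0,0]],[[-0.07,0,0.09],[0,0,0]],[[-0.1,0,0.12],[0,0,0]],[[-0.12,0,0.14],[0,0,0]],[[-0.14,0,0.17],[0,0,0]],[[-0.16,0,0.19],[0,0,0]],[[-0.18,0,0.22],[0,0,0]],[[-0.2,0,0.24],[0,0,0]],[[-0.2,0,0.24],[0,0,0]]]'
python3 rp.py -15 1 97 50
```

```text
clock: 23.5
position: [0.5463, -0.2672, 0.0983]
ee_rot: [0.458, 0.782, -0.213, 0.364]
ft_force: [-0.3, 0.4, -0.0]
grip_width: -0.001
grasp_force: 0.2
clock: 24.5
position: [0.5581, -0.2894, 0.0983]
ee_rot: [0.459, 0.782, -0.214, 0.364]
ft_force: [-0.3, 0.5, 0.1]
grip_width: 0.002
grasp_force: 0.0
[ 0.5681 -0.306   0.097 ] [-0.143  0.007  0.196] [ 0. -0.  0.]
```

```bash
python3 -m inch '[[[-0.02,0,0.02],[0,0,0]],[[-0.04,0,0.04],[0,0,0]],[[-0.05,0,0.06],[0,0,0]],[[-0.06,0,0.08],[0,0,0]],[[-0.08,0,0.1],[0,0,0]],[[-0.09,0,0.11],[0,0,0]],[[-0.1,0,0.12],[0,0,0]],[[-0.1,0,0.12],[0,0,0]],[[-0.1,0,0.12],[0,0,0]],[[-0.1,0,0.12],[0,0,0]]]'
python3 rp.py -15 1 97 50
python3 - <<'E'
from h import *
a=snap('scene','s5.png')[195:315,320:440];b=snap('top','t5.png')[160:280,350:470]
k=lambda i:cv2.resize(i,None,fx=3.3,fy=3.3,interpolation=cv2.INTER_CUBIC)
cv2.imwrite('pics/g5.png',np.hstack([k(a),k(b)]))
E
```

```text
clock: 25.5
position: [0.5643, -0.2994, 0.098]
ee_rot: [0.458, 0.782, -0.213, 0.364]
ft_force: [0.3, -0.0, -0.1]
grip_width: -0.001
grasp_force: 0.0
[ 0.5681 -0.306   0.097 ] [-0.051  0.     0.081] [ 0.001 -0.001  0.001]
```

View pics/g5.png

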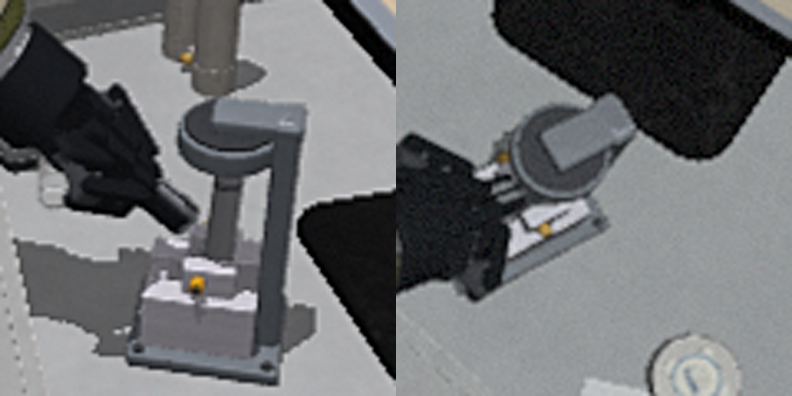

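The cartridge stands nearly upright under the head: axis from (222,255) to (228,180), close to parallel with the column. A gentle last push should confirm it is seated.

```bash
python3 -m inch '[[[-0.01,0,0.01],[0,0,0]],[[-0.02,0,0.02],[0,0,0]],[[-0.03,0,0.03],[0,0,0]],[[-0.04,0,0.04],[0,0,0]],[[-0.04,0,0.05],[0,0,0]],[[-0.05,0,0.06],[0,0,0]],[[-0.05,0,0.07],[0,0,0]],[[-0.05,0,0.07],[0,0,0]],[[-0.05,0,0.07],[0,0,0]],[[-0.05,0,0.07],[0,0,0]]]'
python3 rp.py -15 1 97 50
python3 - <<'E'
from rd import *
from scipy.ndimage import map_coordinates as mc
g=cv2.cvtColor(snap('scene','s6.png'),cv2.COLOR_BGR2GRAY).astype(float)
# horizontal (reader x) profiles at heights; expected axis x=0 (profile taken along image-right direction ~ +x_r)
mm=np.arange(-24,25,2);print(mm)
for z in(.095,.105,.12,.13,.14,.148,.152,.156):
    uv=proj('scene',np.array([rw(m/1e3,0,z) for m in mm])); print(z,mc(g,[uv[:,1],uv[:,0]],order=1).round().astype(int))
E
```

```text
clock: 26.6
position: [0.5677, -0.3055, 0.0975]
ee_rot: [0.458, 0.782, -0.213, 0.364]
ft_force: [0.3, 0.3, 0.3]
grip_width: -0.003
grasp_force: 0.0
[ 0.5681 -0.306   0.097 ] [-0.001  0.001  0.01 ] [ 0.001 -0.001  0.001]
[-24 -22 -20 -18 -16 -14 -12 -10  -8  -6  -4  -2   0   2   4   6   8  10
  12  14  16  18  20  22  24]
0.095 [ 11  25  49  72  94 116 117  99  71  66  72  75  76  78  78  75  72  86
 107 128 151 166 149 154 176]
0.105 [ 16  14  11  19  38  62  76  71  60  69  73  75  76  76  77  75  72 100
 160 181 180 178 177 178 179]
0.12 [ 74  64  46  48  82 125 159 157 105  58  70  75  74  74  78  76  70  94
 146 182 176 172 172 173 175]
0.13 [124 155 176 176 172 171 177 163  96  64  69  75  74  76  78  77  73  81
 126 168 177 175 176 176 177]
0.14 [171 172 173 173 173 174 176 167 117  28  51  62  67  69  70  66  54  54
 115 188 180 175 175 176 177]
0.148 [163 135 119  70  44  46  55  54  55  60  61  61  61  59  58  57  55  56
  66  82 104 143 159 179 185]
0.152 [ 53  51  50  55  58  59  61  61  62  62  62  61  62  63  63  61  62  61
  58  55  52  48  55  89 134]
0.156 [53 58 60 60 62 61 62 63 64 64 62 63 65 64 62 62 62 62 61 60 59 58 56 52
 50]
```

Run:
```python
from rd import *
from scipy.ndimage import map_coordinates as mc
h=np.arange(105,142,1.); print(h.astype(int))
def pr(f,base,z0):
    g=cv2.cvtColor(cv2.imread(f),cv2.COLOR_BGR2GRAY).astype(float); s=0
    for d in(-4,-2,0,2,4):
        e=np.array([.743,.669,0])*0+np.array([.669,-.743,0])*d/1e3
        uv=proj('scene',np.array([[base[0],base[1],z0+k/1e3] for k in h])+e); s=s+mc(g,[uv[:,1],uv[:,0]],order=1)/5
    return s.round().astype(int)
b=rw(.0015,.001,0)
print(pr('pics/scene0.png',(.4375,-.1366),.010)); print(pr('pics/s6.png',b,.012)); print(pr('pics/s6.png',rw(.0005,.001,0),.012))
```

```text
[105 106 107 108 109 110 111 112 113 114 115 116 117 118 119 120 121 122
 123 124 125 126 127 128 129 130 131 132 133 134 135 136 137 138 139 140
 141]
[ 84  84  84  84  84  84  84  84  83  83  83  84  85  84  82  79  69  59
  52  53  53  57  66  75  80  83  85 100 115 132 150 168 174 160 145 126
 105]
[75 75 75 76 76 76 76 76 76 76 77 77 76 75 71 63 56 56 57 58 61 63 65 69
 73 71 65 58 57 59 60 60 60 61 62 63 63]
[75 75 75 75 75 75 75 75 75 75 76 76 75 74 69 63 56 56 56 57 59 62 64 68
 72 69 63 57 58 59 60 60 61 61 62 63 63]
```

The grooves sit at the same height above the foot as they did in the rack, so the cartridge stands on the floor and is straight. I retract and take a last look.

```bash
python3 -m inch '[[[0.05,0,-0.05],[0,0,0]],[[0.1,0,-0.12],[0,0,0]],[[0.15,0,-0.2],[0,0,0]],[[0.2,0,-0.3],[0,0,0]],[[0.25,0,-0.4],[0,0,0]],[[0.3,0,-0.5],[0,0,0]],[[0.35,0,-0.6],[0,0,0]],[[0.4,0,-0.75],[0,0,0]],[[0.4,0,-0.9],[0,0,0]],[[0.4,0,-1],[0,0,0]]]'
python3 -m inch '[[[0,0,-0.1],[0,0,0]],[[0,0,-0.2],[0,0,0]],[[0,0,-0.3],[0,0,0]],[[0,0,-0.4],[0,0,0]],[[0,0,-0.5],[0,0,0]],[[0,0,-0.6],[0,0,0]],[[0,0,-0.7],[0,0,0]],[[0,0,-0.7],[0,0,0]],[[0,0,-0.7],[0,0,0]],[[0,0,-0.7],[0,0,0]]]'
python3 - <<'E'
from h import *
a=snap('scene','s7.png')[195:315,230:430]
cv2.imwrite('pics/g7.png',cv2.resize(a,None,fx=4,fy=4,interpolation=cv2.INTER_CUBIC))
E
```

```text
clock: 27.65
position: [0.5274, -0.2332, 0.1249]
ee_rot: [0.458, 0.782, -0.213, 0.364]
ft_force: [0.2, -0.1, -0.1]
grip_width: 0.001
grasp_force: 0.0
clock: 28.65
position: [0.5066, -0.1969, 0.1604]
ee_rot: [0.458, 0.782, -0.214, 0.364]
ft_force: [-0.2, -0.5, 0.1]
grip_width: -0.003
grasp_force: 0.0
```

View pics/g7.png

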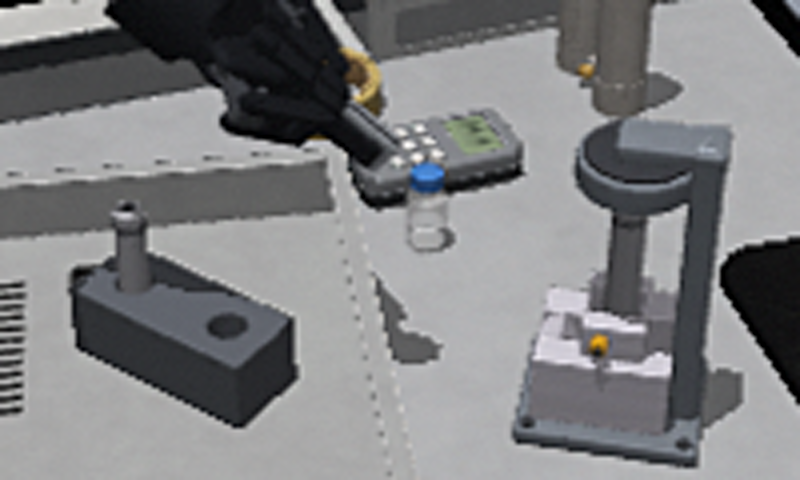

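The cartridge stands upright under the head (625,265), the short one is still in the rack (130,245), the vial is undisturbed at (428,210), and the robot is clear.

```bash
python3 -c "
from workcell import manip
print(manip.hand_in())"
```

```text
the job is handed in; nothing more can be done
None
```

The long cartridge stands upright on the floor of the reader's bore under the head, the short cartridge, vial and tin were left alone, and I handed the job in at about 29 s; no verdict came back.

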